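Pierce the sealed well plate and hold its carriage out at the index

ROBOT

A 6-joint arm with a two-finger parallel gripper is mounted at the origin on the work surface. World frame = base frame: x ahead of the robot, y to its left, z up, the work surface at z = 0. Lengths are in m, angles in rad, forces in N, time in s.
With the tool pointing down it reaches from about 0.325 to 0.85 m from the base axis. Payload 15.5 kg.
Tool frame: the origin (TCP) lies midway between the tips of the shut fingers; the grasp point (between the pads) lies ctrl.grip_depth behind it (ctrl.grip_depth is the distance from the TCP to the grasp point, in m); x points along the fingers, y is the direction in which the jaws open and shut, and the axes are right-handed (so a half turn about x gives the same grasp; the last joint's range is limited). The gripper opens to 91 mm and grips with 3 to 60 N. Pads are 32 mm wide; open, the fingers measure 118 mm over their backs; the gripper's body (76 mm by 178 mm) begins 60 mm behind the grasp point.
Start: joints at [1.117, 0.494, 1.345, -0, 1.302, -0.096], TCP at [0.219, 0.585, 0.214] pointing down, gripper open.
Joint ranges: [-2.91, 2.91], [-0.82, 2.16], [0.22, 2.67], [-1.22, 4.37], [0.12, 2.79], [-3.08, 3.08]. Speed limits (rad/s): [1.89, 1.89, 2.57, 3.01, 3.01, 3.01].

INTERFACE

Orientations are given as a unit quaternion [x, y, z, w].
In Python, from workcell import ctrl gives the robot as it stands.
- The arm moves only by the shell command python3 -m creep 'ROWS' [OPENING] [FORCE]. ROWS is JSON, a list of rows, each a list of 2 entries, a list of its own where there are three numbers: the shift along the tool's x, y, z in m, then the turn, a rotation vector about the tool's x, y, z in degrees. In form: [[[tx, ty, tz], [wx, wy, wz]], ...]. A call has exactly 5 rows; each row shifts and turns the pose as measured when the row begins, along the tool's axes as they then stand; what a row does not reach is not made up. A row lasts 1/10 s, in which the tool goes at most 50 mm and 8.59 degrees, less where a joint would pass 70% of its speed; a pose out of reach is approached as far as the arm can. A call with a gripper value outside its range is refused whole. OPENING is the opening, from 0 (shut) to 1 (fully open), set as the call begins (- or left out, the last holds). The fingers move at their own pace and stop on an object; FORCE is the grip in N (left out, the last holds). Time passes only in rows, so rows that do not move let the fingers close, or fill a call up. It gives the time, the measured TCP pose, the force and the opening at its end, in the units of the state.
- ctrl.get_state(): the state, without advancing time (a new reading comes with each control period).
- ctrl.get_image(name): name is "side" or "top"; returns a dict with "frame" (480x640x3 uint8, red, green, blue), "intrinsics" (3x3 intrinsics, pixels), "k1" (the pictures are not rectified: a ray, as slopes to the right and down, at radius r is drawn at 1 + k1 r^2 times it, then the intrinsics apply), "rvec" (rotation vector, rad) and "tvec" (3), from world to camera coordinates, as OpenCV has them. Camera axes: x right, y down, z forward; pixel columns grow to the right and rows downward; lengths in m; the calibration is good to about 2 mm. A picture is of the moment at which its call begins. There is no depth.
- ctrl.sign_off(): hands the job in, once; it reports no verdict.
The state is a dict: "time_s": time; "joints": joint angles; "joint_vel": joint speeds; "joint_efforts": joint torques, N m; "eef_pos": TCP position; "eef_rot": TCP orientation; "force": force on the tool from outside, world axes, zero at the start; "torque": the same for the moment, N m; "gripper_width": finger opening in m.
Only numpy, scipy, OpenCV 4.12 (cv2) and the standard library are available. Lean on these libraries where they do the work, as an engineer would, in place of code of your own. Each camera call takes 0.05 s, during which the arm holds its last target. There are 200 camera calls.

TASK

Pierce the sealed plate in the hand press: with the carriage home, swing the lever all the way down to its stop and let it come all the way back up. Then pull the sprung carriage out by its upright knob until its pointer lines up with the index on the rail, and finish while still holding it there with the fingers, since it springs back if let go. Leave the bottles, boxes and racks around the press where they stand.

Things in the scene. Friction and masses are not known exactly. Their poses are not given: they have to be found in the camera images.
- press: White bench press on a dark base, fixed. Origin: on the bench under the middle of its head; +y to the lever side, -y the way the carriage pulls out, z up. Base x +-85, y -175 to +85, 20 mm high, rails on it to 28 mm. Head x +-79, y +-58, z 166 to 231 mm, on columns at x 52 to 78 mm on both sides. Lever hinge axis along x through y = 80, z = 200 mm.
- lever (a joint): Lever angle, rad: 0 = up (sprung to there, 0.6 rad above level towards the press's +y), grows downwards, 0.85 = stop. Middle of the grip in the press's frame, mm: x = 0, y = 80 + 160 cos(0.6 - value), z = 200 + 160 sin(0.6 - value). Pushing it down at the grip takes about 5 N at the top, 11 N just above the stop; let go, it rises by itself in under 2 s.
- lever_grip (a point): Grey round bar across the lever's free end, 26 mm diameter, 100 mm long along the press's x. This point: its middle, on the centre line. Push it down from above.
- carriage: The sprung slide: aluminium plate, top 35 mm above the bench, with a white foil-sealed well plate (128 x 86 mm, top 50 mm above the bench) and in front a 50 mm wide tongue that carries the knob. Origin: at the press's origin when home, moving with the carriage; axes as the press's.
- slide (a joint): How far the carriage is out, m: 0 = home under the head (sprung to there), grows along the press's -y, 0.105 = end of travel. Pulling takes about 5 N at home and 0.6 N more per 10 mm. The index stands at 0.04 to 0.08. Let go, it springs back home.
- knob (a point): Middle of the top of the knob: a plain upright steel post, 20 mm diameter, 60 mm tall, on the carriage's tongue, from 35 to 95 mm above the bench. Pull the carriage by it. With the carriage home at x = 0, y = -150 mm in the press's frame, 92 mm clear of the head.
- pointer_tip (a point): Tip of the steel pointer finger, 3 mm wide, that sticks out of the carriage towards the press's +x and moves with it. 36 mm above the bench; carriage home: x = 66, y = -85 mm in the press's frame.
- index_tip (a point): Tip of the index: a small fixed steel rider (16 x 16 mm, 48 mm high with its screw) on the graduated rail at the press's +x side, with a 3 mm wide finger towards the carriage. Axes as the press's. In the press's frame x = 67, z = 36 mm, y from -125 to -165 mm, different each run. At the mark the two tips have the same y in the press's frame.
- bottle: Bystander: glass bottle with blue cap, 68 mm diameter, 130 mm tall; origin under its middle.
- beaker: Bystander: open glass beaker, 68 mm diameter, 85 mm tall; origin under its middle.
- jar: Bystander: amber jar with white cap, 60 mm diameter, 70 mm tall; origin under its middle.
- flask: Bystander: clear jar with blue cap, 60 mm diameter, 85 mm tall; origin under its middle.
- tip_box: Bystander: grey pipette tip box with clear lid, 85 x 120 x 57 mm; origin under its middle.
- tube_rack: Bystander: white block tube rack with eight holes, 70 x 120 x 35 mm; origin under its middle.

How it is judged:
On the way, in this order (a step that is already met when the one before it is completed fails the run):
1. the lever is down at its stop (within 0.05 rad) with the carriage home (within 6 mm) (value of joint lever above 0.8 rad and value of joint slide below 0.006 m), for 0.1 s.
2. the lever is back up (within 0.06 rad) with the carriage still home (value of joint lever below 0.06 rad and value of joint slide below 0.006 m), for 0.1 s.
At the end, for the whole second after the job is handed in: The carriage is held still with its pointer within 5 mm of the index along the slide, the fingers bearing on it with more than 3 N; the lever is up (within 0.06 rad) and each bystander stands upright within 30 mm of where it began (y of pointer_tip in the frame of index_tip between -0.005 and 0.005 m and velocity of joint slide between -0.01 and 0.01 m/s and contact force between the fingers and carriage above 3 N and value of joint lever below 0.06 rad and distance of each of bottle, beaker, jar, flask, tip_box, tube_rack from where it was at the start of the episode below 0.03 m and angle between each of bottle, beaker, jar, flask, tip_box, tube_rack's own z axis and vertical below 0.3 rad); the arm keeps its last pose, push and grip.
It fails at once if the carriage is pulled out more than 10 mm while the lever is not up (over 0.15 rad) (value of joint slide above 0.01 m and value of joint lever above 0.15 rad).
It fails at once if a bystander is pushed more than 30 mm or tipped (distance of any of bottle, beaker, jar, flask, tip_box, tube_rack from where it was at the start of the episode above 0.03 m or angle between any of bottle, beaker, jar, flask, tip_box, tube_rack's own z axis and vertical above 0.3 rad).
It also fails if it takes over 48 s, if anything falls off the work surface, if the arm or the gripper's body presses on something with over 40 N, if the wrist force passes 120 N, or if a joint passes its speed limit or range.

## Working session

There is one attempt and no reset: what is moved stays moved. The work goes in short steps, Python scripts to look and compute and a shell command to move; the robot and the scene stay as the last step left them, time stands still between calls to the robot, and variables do not carry over. Pictures are saved under pics/ and viewed, about 8 in all and at most 12, crops included, and the job is handed in when it is done.

```bash
mkdir -p pics; cat > h.py <<'E'
import numpy as np, cv2
from scipy.spatial.transform import Rotation as R
from workcell import ctrl
def cap(n,f=None):
    im=ctrl.get_image(n)
    if f: cv2.imwrite('pics/'+f,im['frame'][:,:,::-1])
    return im
def ray(im,u,v):
    K=np.array(im['intrinsics']);d=np.array([(u-K[0,2])/K[0,0],(v-K[1,2])/K[1,1]])
    s=d.copy()
    for _ in range(30): s=d/(1+im['k1']*(s@s))
    Rm=cv2.Rodrigues(np.array(im['rvec'],float))[0]
    return -Rm.T@np.array(im['tvec']), Rm.T@np.array([*s,1])
def onz(im,u,v,z):
    c,d=ray(im,u,v); return c+d*(z-c[2])/d[2]
def proj(im,P):
    Rm=cv2.Rodrigues(np.array(im['rvec'],float))[0]
    p=Rm@np.array(P)+np.array(im['tvec']);s=p[:2]/p[2];s=s*(1+im['k1']*(s@s))
    K=np.array(im['intrinsics']);return np.array([K[0,0]*s[0]+K[0,2],K[1,1]*s[1]+K[1,2]])
E
python3 - <<'E'
from h import *
for n in('top','side'):
    im=cap(n,n+'0.png');print(n,ray(im,320,240),im['k1'],im['intrinsics'][0][0])
s=ctrl.get_state();print(s, ctrl.grip_depth);print(R.from_quat(s['eef_rot']).as_matrix().round(3))
E
```

```text
top (array([0.49267825, 0.03817376, 1.05151954]), array([ 1.07979580e-01,  2.27911043e-04, -9.94272759e-01])) -0.04410618866247156 532.307837360528
side (array([0.56217577, 0.3170813 , 1.04688038]), array([ 0.02306165, -0.35384955, -0.93516   ])) -0.12628480767312752 574.6502444710125
{'time_s': 0.1, 'joints': array([ 1.11749093e+00,  4.94134071e-01,  1.34603883e+00, -1.88379427e-05,
        1.30252098e+00, -9.54838720e-02]), 'joint_vel': array([-0.00124662, -0.00150945, -0.00102535, -0.00043814, -0.00091647,
        0.00104369]), 'joint_efforts': array([ 1.06341107e-03, -8.80239844e+01, -3.82534683e+01,  7.05597899e-02,
        4.84320195e-02,  1.65850855e-05]), 'eef_pos': array([0.21874299, 0.58511397, 0.21340008]), 'eef_rot': array([ 0.12545691,  0.69591955, -0.12620995,  0.69572092]), 'force': array([ 0.41428113, -0.00150214,  1.38448704]), 'torque': array([-0.01021088,  0.03793197,  0.0038409 ]), 'gripper_width': 0.09117247191170731} 0.0188
[[-0.     0.35   0.937]
 [-0.001  0.937 -0.35 ]
 [-1.    -0.001 -0.   ]]
```

View pics/top0.png

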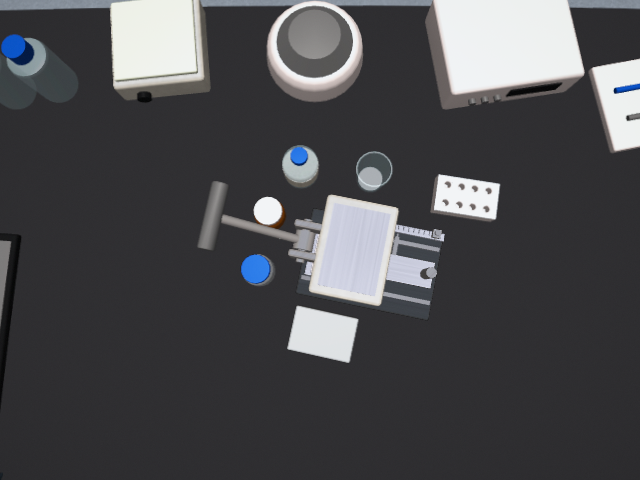

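View pics/side0.png

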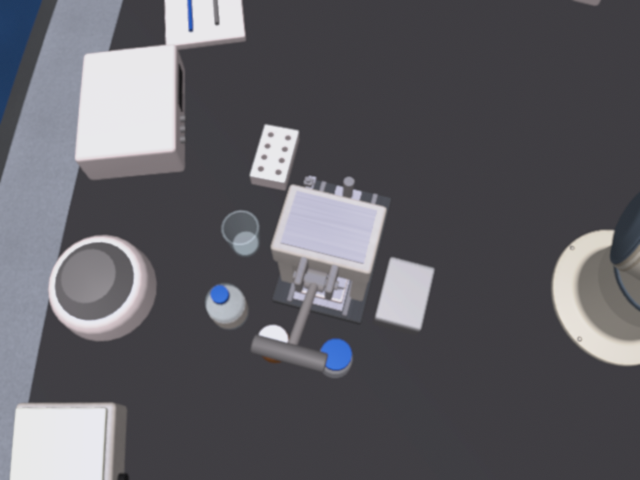

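The top view shows the grip bar from (218,183) to (207,248), the head quad at 312–397 × 197–303, the knob at (431,272) and the index rider at (437,233). In the side view, the grip runs from (255,347) to (325,360) and the knob is at (349,182). I'll enlarge both to get sharper pixels.

```bash
python3 - <<'E'
import cv2
a=cv2.imread('pics/top0.png')[170:330,190:460]; b=cv2.imread('pics/side0.png')[165:385,240:400]
cv2.imwrite('pics/c1.png',cv2.resize(a[10:150,90:260],None,fx=4.5,fy=4.2,interpolation=cv2.INTER_CUBIC))
import numpy as np
for n in('top0','side0'):
    im=cv2.imread(f'pics/{n}.png');h=cv2.cvtColor(im,cv2.COLOR_BGR2HSV)
    m=((h[...,2]>150)&(h[...,1]<70)).astype('uint8')*255
    x0,y0,x1,y1=(290,185,460,325) if n=='top0' else (265,180,395,320)
    k=np.zeros_like(m);k[y0:y1,x0:x1]=m[y0:y1,x0:x1];k=cv2.morphologyEx(k,cv2.MORPH_OPEN,np.ones((15,15)))
    c=max(cv2.findContours(k,0,2)[0],key=cv2.contourArea);print(n,cv2.contourArea(c),cv2.boxPoints(cv2.minAreaRect(c)).round(1).tolist(),cv2.minAreaRect(c)[0], cv2.approxPolyDP(c,6,True)[:,0].tolist())
    # dark-grey grip
    x0,y0,x1,y1=(190,175,240,255) if n=='top0' else (245,330,332,375)
    g=im.max(2);print(np.percentile(g[y0:y1,x0:x1],[10,50,90]))
    k=np.zeros_like(m);k[y0:y1,x0:x1]=(((g>62)&(h[...,1]<60))*255)[y0:y1,x0:x1];k=cv2.morphologyEx(k,cv2.MORPH_OPEN,np.ones((9,9)))
    c=max(cv2.findContours(k,0,2)[0],key=cv2.contourArea);print(cv2.contourArea(c),cv2.minAreaRect(c),cv2.boxPoints(cv2.minAreaRect(c)).round(1).tolist())
E
```

```text
top0 7930.5 [[304.20001220703125, 291.1000061035156], [323.1000061035156, 192.8000030517578], [432.1000061035156, 213.8000030517578], [413.20001220703125, 312.1000061035156]] (368.16619873046875, 252.435791015625) [[327, 198], [311, 291], [380, 303], [385, 279], [419, 282], [419, 260], [390, 253], [395, 207]]
[ 50.  51. 129.]
1046.0 ((212.14097595214844, 215.15081787109375), (16.83439064025879, 69.05535888671875), 13.240520477294922) [[196.0, 246.8000030517578], [211.89999389648438, 179.60000610351562], [228.1999969482422, 183.5], [212.39999389648438, 250.6999969482422]]
side0 6800.0 [[270.1000061035156, 250.5], [287.70001220703125, 180.1999969482422], [387.0, 205.0], [369.3999938964844, 275.3999938964844]] (328.558837890625, 227.76470947265625) [[290, 187], [274, 250], [370, 270], [383, 207]]
[ 67.   97.  187.6]
3476.5 ((287.0, 352.0), (44.0, 84.0), 90.0) [[245.0, 330.0], [329.0, 330.0], [329.0, 374.0], [245.0, 374.0]]
```

View pics/c1.png

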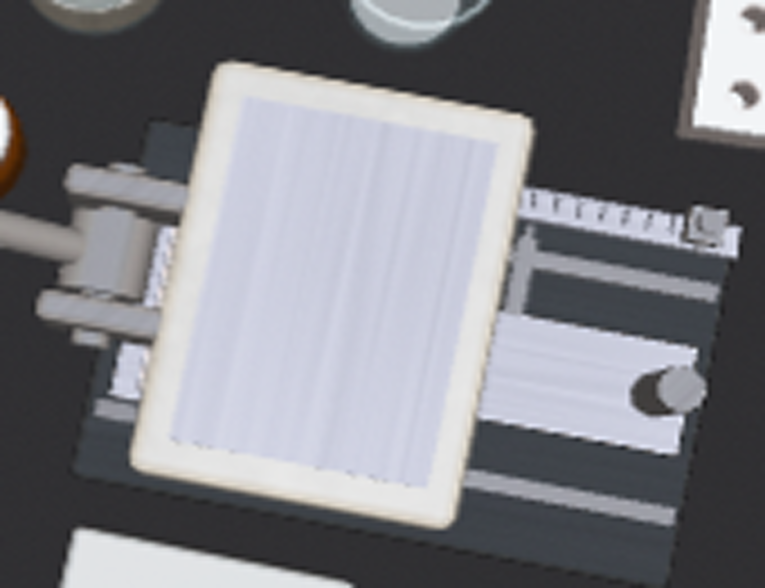

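The crop shows the head corners at (220,62), (533,118), (450,527) and (132,465), and the knob top at (681,390). The rider is at (710,225), the pointer tip near (530,228), and a base corner at (665,587).

```bash
python3 - <<'E'
from h import *
t=cap('top');s=cap('side')
f=lambda x,y:(280+x/4.5-.5,180+y/4.2-.5)
H=[onz(t,*f(*p),.231)[:2] for p in[(220,62),(533,118),(450,527),(132,465)]]
print('head',np.round(H,4).tolist(),[np.linalg.norm(H[i]-H[i-1]).round(4) for i in range(4)])
Hs=[onz(s,*p,.231)[:2] for p in[(287,188),(385,208),(371,271),(272,250)]]
print('headside',np.round(Hs,4).tolist())
c=np.mean(H,0);print('c',c,np.mean(Hs,0))
G=onz(t,212.1,215.2,.290)[:2];Gs=onz(s,290,353.5,.29)[:2];print('grip',G,Gs)
K=onz(t,*f(681,390),.095)[:2];Ks=onz(s,349,182,.095)[:2];print('knob',K,Ks)
for nm,q in(('rider',(710,225,.048)),('ptr',(530,228,.036)),('base',(665,587,.02)),('base2',(152,123,.02))):
    print(nm,onz(t,*f(*q[:2]),q[2])[:2])
for n,A,B in(('GK',G,K),):
    y=(A-B);print('len',np.linalg.norm(y),'expect .362'); y/=np.linalg.norm(y)
# rigid fit with press coords
P=np.array([[.079,.058],[.079,-.058],[-.079,-.058],[-.079,.058],[0,.212],[0,-.15],[-.085,-.175],[.085,.085]])
W=np.array([*H,G,K,onz(t,*f(665,587),.02)[:2],onz(t,*f(152,123),.02)[:2]])
a=P-P.mean(0);b=W-W.mean(0);U,_,V=np.linalg.svd(a.T@b);M=(U@V).T
print('yaw deg',np.degrees(np.arctan2(M[1,0],M[0,0])),np.linalg.det(M));o=W.mean(0)-M@P.mean(0);print('origin',o)
print('resid mm',((W-(P@M.T+o))*1e3).round(1).tolist())
for nm,q in(('rider',(710,225,.048)),('ptr',(530,228,.036))):
    print(nm,'press',((onz(t,*f(*q[:2]),q[2])[:2]-o)@M).round(4))
print('jar',onz(t,268,212,.07)[:2],'flask',onz(t,257,269,.085)[:2],'bottle',onz(t,299,156,.13)[:2])
print('beaker',onz(t,374,165,.085)[:2],'rack',onz(t,466,198,.035)[:2])
E
```

```text
head [[0.6538, 0.0255], [0.6331, -0.083], [0.4821, -0.053], [0.5042, 0.0552]] [np.float64(0.1526), np.float64(0.1104), np.float64(0.1539), np.float64(0.1105)]
headside [[0.6397, -0.0756], [0.485, -0.0512], [0.5032, 0.0528], [0.6536, 0.0291]]
c [ 0.5682952  -0.01382272] [ 0.57038916 -0.01122725]
grip [0.61105657 0.19521982] [0.61000612 0.1930487 ]
knob [ 0.53889121 -0.16067953] [ 0.53971316 -0.1606209 ]
rider [ 0.61569701 -0.18404205]
ptr [ 0.61550319 -0.10985484]
base [ 0.45251761 -0.16795753]
base2 [0.66625828 0.05181995]
len 0.3631421033283782 expect .362
yaw deg -11.276126570452286 0.9999999999999999
origin [ 0.56842244 -0.01367858]
resid mm [[-3.4, -2.3], [-1.5, 3.0], [2.5, 2.1], [1.9, -3.4], [1.2, 1.0], [-0.2, 0.1], [1.7, 0.7], [-2.1, -1.2]]
rider press [ 0.0797 -0.1578]
ptr press [ 0.065  -0.0851]
jar [0.65154871 0.13574199] flask [0.54414021 0.15283113] bottle [0.74254117 0.07617119]
beaker [ 0.73788906 -0.06122958] rack [ 0.685931   -0.24409029]
```

```bash
cat >> h.py <<'E'
M=np.array([[np.cos(t),-np.sin(t)] for t in[0]]) ; th=np.radians(-11.28)
M=np.array([[np.cos(th),-np.sin(th)],[np.sin(th),np.cos(th)]]);O=np.array([.5684,-.0137])
def W(x,y,z): return np.array([*(M@[x,y]+O),z])
def togo(p):
    s=ctrl.get_state();Rt=R.from_quat(s['eef_rot'])
    g=np.column_stack([[0,0,-1],[*M[:,0],0],[*-M[:,1],0]])
    print('t',round(s['time_s'],2),'tool d mm',(Rt.inv().apply(np.array(p)-s['eef_pos'])*1e3).round(1),'turn deg',np.degrees((Rt.inv()*R.from_matrix(g)).as_rotvec()).round(2),'press xyz mm',np.r_[(s['eef_pos'][:2]-O)@M,s['eef_pos'][2]].dot(1e3).round(1),'F press',np.r_[s['force'][:2]@M,s['force'][2]].round(1),'w',round(s['gripper_width'],4),'j',s['joints'].round(2))
E
python3 -m creep '[[[-0.02,0,0],[8.4,0,0]],[[-0.02,0,0],[8.4,0,0]],[[-0.02,0,0],[8.4,0,0]],[[-0.02,0,0],[8.4,0,0]],[[-0.02,0,0],[8.4,0,0]]]' 0
python3 -m creep '[[[-0.01,0,0],[8.4,0,0]],[[-0.01,0,0],[8.4,0,0]],[[0,0,0],[8.4,0,0]],[[0,0,0],[8.4,0,0]],[[0,0,0],[8.4,0,0]]]'
python3 -c "
from h import *
togo(W(0,.212,.325))"
```

```text
time_s: 0.7
eef_pos: [0.2179, 0.5834, 0.3128]
eef_rot: [0.368, 0.601, -0.375, 0.602]
force: [-0.0, 0.3, -0.6]
gripper_width: 0.054
time_s: 1.2
eef_pos: [0.2183, 0.5842, 0.3367]
eef_rot: [-0.565, -0.423, 0.568, -0.424]
force: [-0.0, -0.3, -0.2]
gripper_width: 0.014
t 1.2 tool d mm [ 12.6 485.8 263.5] turn deg [-5.12  0.3   0.06] press xyz mm [-460.3  517.8  336.7] F press [ 0.  -0.3 -0.2] w 0.014 j [1.12 0.41 1.15 0.   1.58 1.4 ]
```

```bash

python3 -m creep '[[[0,0.04,0.022],[-5,0,0]],[[0,0.042,0.02],[0,0,0]],[[0,0.042,0.02],[0,0,0]],[[0,0.042,0.02],[0,0,0]],[[0,0.042,0.02],[0,0,0]]]'
python3 -m creep '[[[0,0.042,0.022],[0,0,0]],[[0,0.042,0.022],[0,0,0]],[[0,0.042,0.022],[0,0,0]],[[0,0.03,0.02],[0,0,0]],[[0,0.02,0.01],[0,0,0]]]'
python3 -c "
from h import *
togo(W(0,.212,.325))"
```

```text
time_s: 1.7
eef_pos: [0.3982, 0.4361, 0.3357]
eef_rot: [-0.547, -0.445, 0.551, -0.446]
force: [0.1, 1.2, 0.1]
gripper_width: 0.0004
time_s: 2.2
eef_pos: [0.5579, 0.2967, 0.335]
eef_rot: [-0.547, -0.444, 0.552, -0.445]
force: [0.3, 1.0, 0.2]
gripper_width: 0.0003
t 2.2 tool d mm [10.3 72.4 89.3] turn deg [-0.82  0.37  0.19] press xyz mm [-71.1 302.4 335. ] F press [0.1 1.1 0.2] w 0.0003 j [ 0.4   0.42  1.13 -0.    1.59  0.61]
```

```bash

python3 -m creep '[[[0,0.025,0.03],[-0.8,0,0]],[[0,0.02,0.025],[0,0,0]],[[0,0.015,0.02],[0,0,0]],[[0,0.01,0.01],[0,0,0]],[[0,0,0],[0,0,0]]]'
python3 - <<'E'
from h import *
togo(W(0,.214,.305))
a=cap('top')['frame'][150:330,180:460];b=cap('side')['frame'][160:400,220:400]
c=np.hstack([cv2.resize(a,(480,309)),np.zeros((309,10,3),'uint8'),cv2.resize(b,(232,309))]);cv2.imwrite('pics/l1.png',c[:,:,::-1])
E
```

```text
time_s: 2.7
eef_pos: [0.6132, 0.1927, 0.3334]
eef_rot: [-0.544, -0.447, 0.551, -0.448]
force: [-0.2, -0.2, -0.4]
gripper_width: 0.0002
t 2.7 tool d mm [28.4 -3.4 -3.1] turn deg [-0.2   0.44  0.31] press xyz mm [  3.6 211.1 333.4] F press [-0.2 -0.2 -0.4] w 0.0002 j [ 0.21  0.44  1.11 -0.    1.6   0.41]
```

View pics/l1.png

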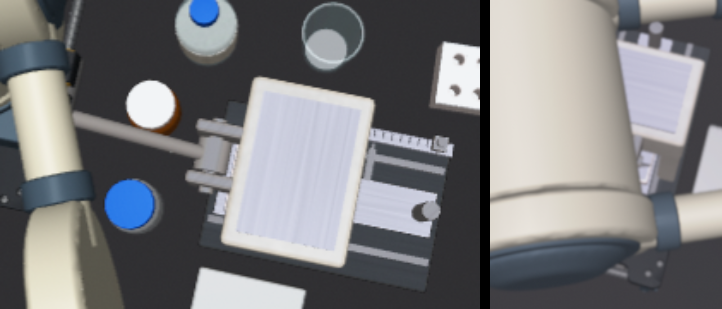

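The arm covers the grip as it should: it is directly above the bar, and the lever arm runs in under it from (200,150). The bystanders are clear. Now I'll go down to contact.

```bash

python3 -m creep '[[[0.01,-0.003,-0.003],[0,0,0]],[[0.008,0,0],[0,0,0]],[[0.006,0,0],[0,0,0]],[[0.006,0,0],[0,0,0]],[[0.006,0,0],[0,0,0]]]'
python3 -c "
from h import *
togo(W(0,.222,.280))"
```

```text
time_s: 3.3
eef_pos: [0.6087, 0.204, 0.2966]
eef_rot: [-0.545, -0.45, 0.547, -0.449]
force: [1.5, 11.2, 16.6]
gripper_width: 0.0005
t 3.3 tool d mm [16.6  3.1 -0.6] turn deg [0.21 0.11 0.15] press xyz mm [ -3.1 221.4 296.6] F press [-0.8 11.3 16.6] w 0.0005 j [ 0.23  0.46  1.18 -0.    1.51  0.42]
```

```bash

python3 -m creep '[[[0.007,0,0],[0,0,0]],[[0.007,0,-0.002],[0,0,0]],[[0.007,0,-0.003],[0,0,0]],[[0.007,0,-0.003],[0,0,0]],[[0.007,0,-0.002],[0,0,0]]]'
python3 -c "
from h import *
togo(W(0,.236,.233))"
```

```text
time_s: 3.8
eef_pos: [0.6122, 0.2197, 0.2644]
eef_rot: [0.548, 0.451, -0.542, 0.45]
force: [-2.1, 3.5, 10.3]
gripper_width: 0.0003
t 3.8 tool d mm [31.4  2.5  1.7] turn deg [ 0.42 -0.45 -0.32] press xyz mm [ -2.7 237.4 264.4] F press [-2.8  3.  10.3] w 0.0003 j [0.25 0.49 1.22 0.   1.43 0.44]
```

```bash

python3 -m creep '[[[0.008,0,0.001],[0,0,0]],[[0.008,0,0],[0,0,0]],[[0.008,0,0],[0,0,0]],[[0.008,0,0],[0,0,0]],[[0.008,0,0],[0,0,0]]]'
python3 -c "
from h import *
togo(W(0,.238,.193))"
```

```text
time_s: 4.3
eef_pos: [0.6145, 0.2268, 0.2274]
eef_rot: [0.553, 0.452, -0.535, 0.451]
force: [-2.3, 4.1, 10.6]
gripper_width: 0.0006
t 4.3 tool d mm [34.3  1.3  7.7] turn deg [ 0.64 -1.22 -0.8 ] press xyz mm [ -1.9 244.9 227.4] F press [-3.1  3.6 10.6] w 0.0006 j [0.26 0.51 1.27 0.01 1.34 0.44]
```

```bash

python3 -m creep '[[[0.007,0,0.002],[0.3,-0.6,-0.4]],[[0.007,0,0.002],[0.3,-0.6,-0.4]],[[0.007,0,0.002],[0,0,0]],[[0.007,0,0.002],[0,0,0]],[[0.007,0,0.001],[0,0,0]]]'
python3 -c "
from h import *
togo(W(0,.236,.173))"
```

```text
time_s: 4.8
eef_pos: [0.6152, 0.2256, 0.1951]
eef_rot: [0.551, 0.45, -0.541, 0.449]
force: [-2.8, -0.3, 10.5]
gripper_width: 0.0006
t 4.8 tool d mm [22.   0.7  8.1] turn deg [ 0.23 -0.7  -0.45] press xyz mm [ -1.  243.8 195.1] F press [-2.6 -0.8 10.5] w 0.0006 j [0.26 0.55 1.3  0.01 1.28 0.45]
```

```bash

python3 -m creep '[[[0.006,0,0.003],[0.2,-0.4,-0.3]],[[0.006,0,0.003],[0,0,0]],[[0.006,0,0.002],[0,0,0]],[[0.005,0,0.002],[0,0,0]],[[0.005,0,0.002],[0,0,0]]]'
python3 -c "
from h import *
togo(W(0,.236,.173))"
```

```text
time_s: 5.3
eef_pos: [0.615, 0.221, 0.1713]
eef_rot: [0.553, 0.45, -0.539, 0.448]
force: [-21.3, 6.2, 71.1]
gripper_width: 0.0005
t 5.3 tool d mm [-1.8  0.2  3.2] turn deg [ 0.19 -0.99 -0.6 ] press xyz mm [-2.000e-01  2.392e+02  1.713e+02] F press [-22.1   1.9  71.1] w 0.0005 j [0.25 0.56 1.34 0.01 1.22 0.44]
```

The force jumped to 71 N with the bar at its stop height. I'll ease off a little and hold there briefly.

```bash

python3 -m creep '[[[0,0,0],[0,0,0]],[[0,0,0],[0,0,0]],[[0,0,0],[0,0,0]],[[0,0,0],[0,0,0]],[[0,0,0],[0,0,0]]]'
python3 -c "
from h import *
togo(W(0,.236,.173))"
```

```text
time_s: 5.8
eef_pos: [0.6149, 0.2219, 0.1767]
eef_rot: [0.554, 0.45, -0.537, 0.45]
force: [-2.6, -1.2, 10.6]
gripper_width: 0.0006
t 5.8 tool d mm [3.6 0.4 4.2] turn deg [ 0.3  -1.09 -0.94] press xyz mm [ -0.5 240.1 176.7] F press [-2.4 -1.7 10.6] w 0.0006 j [0.25 0.56 1.34 0.01 1.22 0.44]
```

```bash

python3 -m creep '[[[0.004,0,0.002],[0,0,0]],[[0.003,0,0.001],[0,0,0]],[[0.003,0,0],[0,0,0]],[[0.003,0,0],[0,0,0]],[[0.003,0,0],[0,0,0]]]'
python3 -c "
from h import *
togo(W(0,.236,.173))"
```

```text
time_s: 6.3
eef_pos: [0.615, 0.2212, 0.1723]
eef_rot: [0.557, 0.449, -0.533, 0.452]
force: [-16.2, -7.4, 45.1]
gripper_width: 0.001
t 6.3 tool d mm [-0.8  0.2  3.5] turn deg [ 0.43 -1.38 -1.49] press xyz mm [-2.000e-01  2.395e+02  1.723e+02] F press [-14.4 -10.5  45.1] w 0.001 j [0.25 0.56 1.35 0.01 1.2  0.43]
```

The lever is on its stop with 45 N held. Now I'll rise and let the lever follow.

```bash

python3 -m creep '[[[-0.015,0,0],[0,-0.7,-0.7]],[[-0.03,0,0],[0,-0.7,-0.7]],[[-0.04,0,0],[0,0,0]],[[-0.04,0,0],[0,0,0]],[[-0.04,0,0],[0,0,0]]]'
python3 -m creep '[[[-0.03,0,0],[0,0,0]],[[-0.015,0,0],[0,0,0]],[[0,0,0],[0,0,0]],[[0,0,0],[0,0,0]],[[0,0,0],[0,0,0]]]'
python3 -c "
from h import *
togo(W(0,-.15,.36))"
```

```text
time_s: 6.8
eef_pos: [0.6113, 0.2216, 0.3382]
eef_rot: [-0.543, -0.451, 0.547, -0.45]
force: [0.2, 0.1, -0.3]
gripper_width: 0.0004
time_s: 7.3
eef_pos: [0.6121, 0.223, 0.3883]
eef_rot: [0.545, 0.451, -0.544, 0.452]
force: [-0.1, -0.3, -0.0]
gripper_width: 0.0003
t 7.3 tool d mm [ 28.5  -0.6 390.7] turn deg [ 0.59  0.03 -0.11] press xyz mm [ -3.5 240.7 388.3] F press [-0.  -0.3 -0. ] w 0.0003 j [ 0.26  0.43  0.98 -0.    1.72  0.44]
```

```bash

python3 -m creep '[[[0,0,0.02],[0,0,0]],[[0,0,0.04],[0,0,0]],[[0,0,0.045],[0,0,0]],[[0,0,0.045],[0,0,0]],[[0,0,0.045],[0,0,0]]]' 0.6
python3 -m creep '[[[0,0,0.045],[0,0,0]],[[0,0,0.045],[0,0,0]],[[0,0,0.045],[0,0,0]],[[0,0,0.045],[0,0,0]],[[0,0,0.03],[0,0,0]]]'
python3 -c "
from h import *
togo(W(0,-.15,.36))"
```

```text
time_s: 7.8
eef_pos: [0.5724, 0.0276, 0.3807]
eef_rot: [-0.54, -0.455, 0.545, -0.452]
force: [1.3, -0.1, -0.2]
gripper_width: 0.0373
time_s: 8.3
eef_pos: [0.5267, -0.1909, 0.3761]
eef_rot: [-0.539, -0.456, 0.548, -0.449]
force: [1.2, -0.3, 0.2]
gripper_width: 0.0547
t 8.3 tool d mm [ 15.9   7.  -31.9] turn deg [0.86 0.21 0.94] press xyz mm [  -6.3 -181.9  376.1] F press [ 1.3 -0.   0.2] w 0.0547 j [-0.45  0.29  1.23 -0.01  1.63 -0.27]
```

```bash

python3 -m creep '[[[0.02,0.003,-0.02],[0.8,0.2,0.8]],[[0.03,0.003,-0.01],[0,0,0]],[[0.03,0,0],[0,0,0]],[[0.03,0,0],[0,0,0]],[[0.02,0,0],[0,0,0]]]'
python3 -m creep '[[[0.01,0,0],[0,0,0]],[[0,0,0],[0,0,0]],[[0,0,0],[0,0,0]],[[0,0,0],[0,0,0]],[[0,0,0],[0,0,0]]]'
python3 - <<'E'
from h import *
togo(W(0,-.15,.055))
a=cap('top')['frame'][150:330,180:460];b=cap('side')['frame'][160:400,220:400]
c=np.hstack([cv2.resize(a,(480,309)),np.zeros((309,10,3),'uint8'),cv2.resize(b,(232,309))]);cv2.imwrite('pics/l2.png',c[:,:,::-1])
E
```

```text
time_s: 8.8
eef_pos: [0.5323, -0.17, 0.2394]
eef_rot: [-0.548, -0.447, 0.55, -0.445]
force: [-1.0, 0.6, 0.5]
gripper_width: 0.0548
time_s: 9.3
eef_pos: [0.5295, -0.1706, 0.2272]
eef_rot: [-0.547, -0.448, 0.551, -0.444]
force: [-0.3, -0.4, -0.2]
gripper_width: 0.0543
t 9.3 tool d mm [172.2   8.7 -11.7] turn deg [-0.58  0.05  0.47] press xyz mm [  -7.4 -161.5  227.2] F press [-0.2 -0.4 -0.2] w 0.0543 j [-0.42  0.39  1.49 -0.    1.27 -0.21]
```

View pics/l2.png

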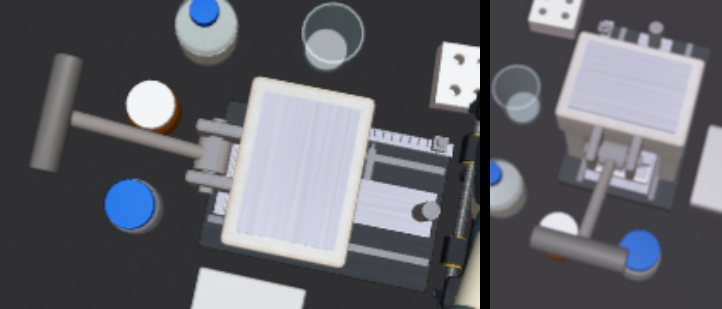

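The lever is back up: the grip centre maps to (212.7, 215.3), against (212.1, 215.2) at the start. The knob is unmoved at crop (430,211), and the gripper hovers beside it. Next I'll centre over the knob and go down.

```bash

python3 -m creep '[[[0.01,0.006,-0.008],[-0.5,0,0.4]],[[0.02,0.003,-0.004],[0,0,0]],[[0.02,0,0],[0,0,0]],[[0.015,0,0],[0,0,0]],[[0,0,0],[0,0,0]]]'
python3 -c "
from h import *
togo(W(0,-.15,.055))"
```

```text
time_s: 9.9
eef_pos: [0.5438, -0.1586, 0.1594]
eef_rot: [0.547, 0.447, -0.546, 0.45]
force: [0.3, 0.4, -0.1]
gripper_width: 0.0544
t 9.9 tool d mm [104.4  -4.7   2.9] turn deg [ 0.07  0.06 -0.25] press xyz mm [   4.3 -147.   159.4] F press [ 0.2  0.5 -0.1] w 0.0544 j [-0.39  0.47  1.56 -0.    1.1  -0.19]
```

```bash

python3 -m creep '[[[0.015,-0.002,0.001],[0,0,0]],[[0.025,-0.001,0.001],[0,0,0]],[[0.025,0,0],[0,0,0]],[[0.02,0,0],[0,0,0]],[[0.01,0,0],[0,0,0]]]'
python3 -c "
from h import *
togo(W(0,-.15,.055))"
```

```text
time_s: 10.4
eef_pos: [0.5452, -0.1597, 0.0646]
eef_rot: [0.548, 0.446, -0.544, 0.453]
force: [0.2, -0.3, -0.2]
gripper_width: 0.0548
t 10.4 tool d mm [ 9.6 -6.   2.3] turn deg [ 0.2   0.12 -0.71] press xyz mm [   5.8 -147.7   64.6] F press [ 0.3 -0.3 -0.2] w 0.0548 j [-0.39  0.6   1.65  0.    0.88 -0.2 ]
```

```bash

python3 -m creep '[[[0.006,-0.006,0.002],[0,0,-0.5]],[[0.002,-0.001,0],[0,0,0]],[[0,0,0],[0,0,0]],[[0,0,0],[0,0,0]],[[0,0,0],[0,0,0]]]'
python3 -m creep '[[[0,0,0],[0,0,0]],[[0,0,0],[0,0,0]],[[0,0,0],[0,0,0]],[[0,0,0],[0,0,0]],[[0,0,0],[0,0,0]]]' 0 50
python3 -m creep '[[[0,0,0],[0,0,0]],[[0,0,0],[0,0,0]],[[0,0,0],[0,0,0]],[[0,0,0],[0,0,0]],[[0,0,0],[0,0,0]]]'
python3 -c "
from h import *
togo(W(0,-.21,.055))"
```

```text
time_s: 10.9
eef_pos: [0.5389, -0.1605, 0.058]
eef_rot: [0.546, 0.448, -0.545, 0.452]
force: [0.9, -0.2, 0.2]
gripper_width: 0.0544
time_s: 11.4
eef_pos: [0.5396, -0.1607, 0.0592]
eef_rot: [0.547, 0.447, -0.545, 0.452]
force: [0.5, 0.8, 0.5]
gripper_width: 0.0196
time_s: 11.9
eef_pos: [0.5396, -0.1607, 0.0592]
eef_rot: [0.547, 0.447, -0.545, 0.452]
force: [0.4, 0.8, 0.6]
gripper_width: 0.0193
t 11.9 tool d mm [ 4.3 -0.8 60.2] turn deg [ 0.23  0.16 -0.41] press xyz mm [   0.6 -149.8   59.2] F press [0.2 0.9 0.6] w 0.0193 j [-0.39  0.6   1.66 -0.    0.87 -0.2 ]
```

The fingers hold the knob (19.3 mm, post 20 mm). Pulling now.

```bash

python3 -m creep '[[[0,0,0.01],[0,0,0]],[[0,0,0.015],[0,0,0]],[[0,0,0.015],[0,0,0]],[[0,0,0.01],[0,0,0]],[[0,0,0.005],[0,0,0]]]'
python3 - <<'E'
from h import *
togo(W(0,-.223,.059))
E
```

```text
time_s: 12.4
eef_pos: [0.5292, -0.2126, 0.0591]
eef_rot: [0.548, 0.448, -0.544, 0.451]
force: [4.6, 8.9, 2.4]
gripper_width: 0.0194
t 12.4 tool d mm [ 0.  -0.6 20.3] turn deg [ 0.27 -0.13 -0.38] press xyz mm [   0.5 -202.7   59.1] F press [2.7 9.6 2.4] w 0.0194 j [-0.49  0.61  1.65  0.01  0.88 -0.3 ]
```

```bash

python3 -m creep '[[[0,0,0.008],[0,0,0]],[[0,0,0.007],[0,0,0]],[[0,0,0.005],[0,0,0]],[[0,0,0.002],[0,0,0]],[[0,0,0.001],[0,0,0]]]'
python3 -m creep '[[[0,0,0.001],[0,0,0]],[[0,0,0.001],[0,0,0]],[[0,0,0.001],[0,0,0]],[[0,0,0.001],[0,0,0]],[[0,0,0.001],[0,0,0]]]'
python3 - <<'E'
from h import *
togo(W(0,-.223,.059))
t=cap('top');s=cap('side')
print('expect idx px',proj(t,W(.067,-.158,.036)),proj(s,W(.067,-.158,.036)))
a=t['frame'][215:275,385:465];b=s['frame'][165:225,275:355]
c=np.hstack([cv2.resize(a,None,fx=4.9,fy=4.9,interpolation=2),cv2.resize(b,None,fx=4.9,fy=4.9,interpolation=2)]);cv2.imwrite('pics/p1.png',c[:,:,::-1])
E
```

```text
time_s: 12.9
eef_pos: [0.5252, -0.2327, 0.0591]
eef_rot: [0.55, 0.45, -0.542, 0.449]
force: [4.2, 8.9, 1.7]
gripper_width: 0.019
time_s: 13.4
eef_pos: [0.5251, -0.2336, 0.0592]
eef_rot: [0.551, 0.451, -0.541, 0.448]
force: [3.9, 9.7, 3.4]
gripper_width: 0.0192
t 13.4 tool d mm [ 0.2 -0.5 -1.1] turn deg [ 0.21 -0.82 -0.36] press xyz mm [   0.5 -224.1   59.2] F press [ 1.9 10.2  3.4] w 0.0192 j [-0.53  0.61  1.63  0.02  0.89 -0.35]
expect idx px [434.84678789 240.29568451] [315.62555038 183.94309439]
```

View pics/p1.png

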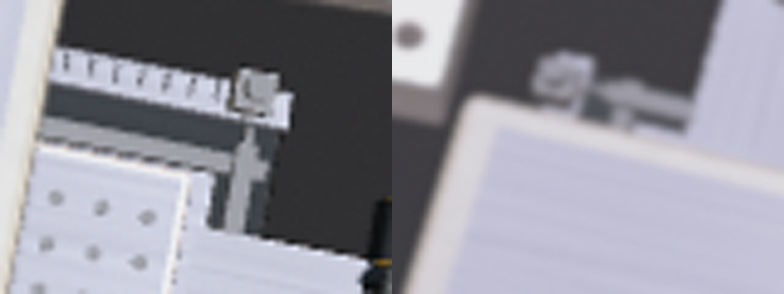

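The top crop shows the index finger coming down from the rider at (250,120) and the pointer (236,230)→(247,140) nearly collinear with it. I'll magnify this for certainty.

```bash

python3 - <<'E'
from h import *
n=4;t=cap('top');s=cap('side')
F=lambda a:np.mean([cap(a)['frame'].astype(float) for _ in range(n)],0)
A=F('top');B=F('side')
a=A[225:265,422:447];b=B[170:195,305:345]
g=lambda x,f:cv2.normalize(cv2.resize(x,None,fx=f,fy=f,interpolation=2),None,0,255,cv2.NORM_MINMAX).astype('uint8')
a=g(a,13);b=g(b,11)
c=np.zeros((520,800,3),'uint8');c[:a.shape[0],:a.shape[1]]=a;c[:b.shape[0],340:340+b.shape[1]]=b
cv2.imwrite('pics/p2.png',c[:,:,::-1])
# column profiles, top: brightness along finger rows
for v in range(238,262,2): print(v,A[v,426:442].mean(1).round().astype(int))
print([proj(t,W(x,-.158,.036)).round(1).tolist() for x in(.02,.04,.06,.07,.08)])
togo(W(0,-.223,.059))
E
```

```text
238 [ 90 104 127 133 185 180 205 203 136 134 137 111  68 156 168 212]
240 [ 70  70  69  69  70  68  70  74  73  97 107 105 130 135 190 191]
242 [ 70  69  69  69  70  70  70  70  68 134 160  70  68  68  69  63]
244 [ 68  68  68  68  68  68  69  84 155 161 139  90  69  69  70  66]
246 [160 160 157 157 156 134 110 134 161 162 161 118  68  67  66  43]
248 [162 161 161 161 162 161 136 161 163 162 163 159 156 133  61  36]
250 [218 175 134  81  95  94 110 161 163 162 164 161 160  94  57  49]
252 [213 212 174  77  68  67 135 163 163 162  96  74  76  68  44  49]
254 [214 214 105  69  67  86 161 163 163 164  71  68  69  72  36  49]
256 [212 224  87  68  68 132 162 164 162 142  69  67  67  56  49  48]
258 [210 173  79  69  67 159 163 164 162  93  67  67  64  49  48  49]
260 [222 106  69  67  87 160 163 164 164  71  69  70  70  48  49  49]
[[430.5, 264.3], [432.4, 254.1], [434.2, 243.9], [435.1, 238.8], [436.0, 233.7]]
t 14.0 tool d mm [ 0.2 -0.5 -1.2] turn deg [ 0.21 -0.81 -0.36] press xyz mm [   0.5 -224.2   59.1] F press [1.8 9.3 2.6] w 0.0192 j [-0.53  0.61  1.63  0.02  0.89 -0.35]
```

View pics/p2.png

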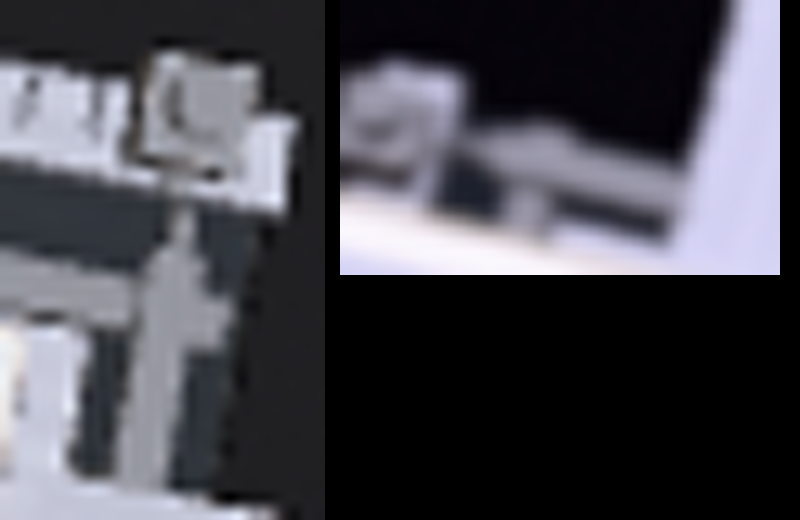

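The pointer's centre line extrapolates to column 436.0 at row 240, where the index finger sits at about 435.6–436. That is under 1 px, or roughly 1 mm. The hold is steady: position unchanged over 0.6 s, with a spring pull of about 9 N.

```bash
python3 -c "
from h import *
togo(W(0,-.223,.059));print(abs(ctrl.get_state()['joint_vel']).max());print(ctrl.sign_off())"
```

```text
t 14.0 tool d mm [ 0.2 -0.5 -1.2] turn deg [ 0.21 -0.81 -0.36] press xyz mm [   0.5 -224.2   59.1] F press [1.8 9.3 2.6] w 0.0192 j [-0.53  0.61  1.63  0.02  0.89 -0.35]
0.001464330043930109
the job is handed in; nothing more can be done
None
```

I pierced the plate, pulled the carriage out to the index, and handed the job in at 14.0 s with the fingers still holding the knob. Sign-off reports no verdict.

- **Lever down:** I pushed the grip down with shut fingers until it hit its stop. The force peaked at 71 N on first contact, and I pressed again to 45 N to be sure it stayed there.
- **Lever up:** I let it rise, and a picture afterwards showed the grip back within 1 px of where it started. I took no lever picture after the pull.
- **Carriage:** I gripped the knob with 50 N and pulled it out about 74 mm. The spring pulls back with about 9 N, and the arm held still over the last 0.6 s.
- **Alignment:** In the magnified top view, the pointer lines up with the index to within about 1 mm (the limit is 5 mm). My earlier estimate of the index position put it about 1 mm away, so the two agree. The side view was too blurred to confirm it.
- **Bystanders:** Those in view after the lever stroke stood where they began. I did not check them again after pulling the carriage, but the arm only moved near the knob then.

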